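Slide the felt panel home in the jig and clip it to the fence

TASK

Slide the grey felt-faced panel along the channel of the plywood jig, without lifting it out, until its end is against the stop block. Then take the orange-handled spring clip off its rack by squeezing its handles and let it close over the panel and the fence together, upright and in the middle of the yellow mark, so that it holds them and you can let go. Leave the black clip and everything else on the table as they are.

Things in the scene. Friction and masses are not known exactly. Their poses are not given: they have to be found in the camera images.
- jig: fixed plywood jig, base 330 mm along its y (-155 to 175), x -55 to 75 mm, 12 mm thick. Origin at table level under the channel's centre line. The channel runs along y: floor 12 mm above the table, 15 mm wide between lips with tops 24 mm above the table. Its +y end is closed by a wooden stop block 75 mm high, from y = 140 mm on
- jig_stop (a point): middle of the stop block's face that the panel must reach, 39.5 mm above the table, on the channel's centre line; axes as the jig's, +y points into the block
- jig_mark (a point): centre of the 36 mm long yellow mark on the wooden fence, at the top edge (67 mm above the table, fence and panel alike), in the middle of the 24 mm of panel plus fence; axes as the jig's. The fence is 12 mm thick, on the channel's +x side, 100 mm long from the stop (50 mm either side of the mark); a low brace behind it reaches 28 mm above the table and 31 mm past its back
- panel: plywood panel with grey felt, 12 mm thick (x), 180 mm long (y), 55 mm tall (z), about 0.15 kg, standing on edge in the channel, top 67 mm above the table. Origin: centre of its underside; y along the channel towards the stop. It can be pinched across its thickness from above where it is clear of the fence, as at 50 mm from its middle on the -y side, even when home
- panel_end (a point): middle of the panel's end face that must meet the stop
- rack: fixed plywood rack, base 210 x 90 x 12 mm, with an upright fin 24 mm thick and 190 mm long along its x, top 85 mm above the table; origin at table level under its middle. Both clips stand on the fin, 84 to 130 mm apart; which is on which half varies
- clip: spring clip with orange handle pads and dark rubber jaw pads, 106 mm tall, 26 mm wide, about 90 g, closed on the rack's fin, jaws down, handles up. Origin on the hinge axis (22 mm above the fin's top); z up, x along the hinge axis (along the edge it bites), y the direction in which jaws open and handles are squeezed. Squeezing the handles opens the jaws; springs close them
- clip_jaw (a point): point midway between the clip's two jaw pads, 40 mm below the hinge axis; the pads are 14 mm tall (7 mm above and below this point) and 24 mm wide. The coil at the hinge touches an edge that reaches 33 mm above this point
- clip_handles (a point): point midway between the orange clip's two handle pads, 46 mm above the hinge axis. Pads 26 x 26 mm, 58 mm apart over their outer faces at this height when closed on 24 mm, about 40 mm when squeezed to the hard stop (jaws 40 mm open); that takes 8 to 12 N on each pad, and a firm grip of 20 to 30 N simply rests on the hard stop
- clip_a (a joint): angle of one of the clip's two halves (both move alike): 0 when the jaws are 24 mm apart, as on the fin or on panel and fence together; positive wider, up to the hard stop at 0.2 (40 mm apart); down to -0.25 (about 4 mm apart) when empty
- black_clip: a clip of the same shape and size with black handles and bare steel jaws, also on the rack's fin, to be left alone; origin on its hinge axis
- glue: white glue bottle with a red cap, 60 mm diameter, 170 mm tall; origin at the centre of its underside
- tape: roll of yellow tape lying flat, 90 mm outside diameter, 25 mm tall; origin at the centre of its underside
- wax_tin: low round green tin with a pale lid, 68 mm diameter, 30 mm tall; origin at the centre of its underside
- offcut: felt-topped plywood offcut, 90 x 50 x 22 mm, lying flat; origin at the centre of its underside
- screwdriver: screwdriver lying flat on the table; origin under its middle

How it is judged:
By the outcome, as a careful person would: the job done as asked, in the order asked, and still so for the second after the job is handed in, with the robot touching nothing.
It also fails if it takes over 61 s, if anything falls off the work surface, if the arm or the gripper's body presses on something with over 40 N, if the wrist force passes 120 N, or if a joint passes its speed limit or range.

ROBOT

A 6-joint arm with a two-finger parallel gripper is mounted at the origin on the work surface. World frame = base frame: x ahead of the robot, y to its left, z up, the work surface at z = 0. Lengths are in mm, angles in degrees, forces in N, time in s.
With the tool pointing down it reaches from about 400 to 925 mm from the base axis. Payload 12.5 kg.
Tool frame: the origin (TCP) lies on the front face of the gripper's body, between the roots of the fingers; the fingertips stand 78 mm ahead of it and the grasp point (between the pads) lies 59 mm ahead of it; z points along the fingers, y is the direction in which the jaws open and shut (so a half turn about z gives the same grasp; the last joint's range is limited). The gripper opens to 95 mm and grips with 3 to 60 N. Pads are 20 mm wide; open, the fingers measure 119 mm over their backs; the gripper's body (75 mm by 180 mm) begins 59 mm behind the grasp point.
Start: joints at [-75.779, 28.126, 89.318, -0, 62.55, -6.05], TCP at [216.562, -586.292, 292.261] pointing down, gripper open.
Joint ranges: [-177.58, 177.58], [-47.91, 125.51], [2.72, 160], [-65.01, 245.01], [3.68, 167.84], [-153.87, 153.87]. Speed limits (degrees/s): [127.2, 127.2, 159.86, 180, 180, 180].

INTERFACE

Orientations are given as [roll, pitch, yaw] about the fixed x, y, z axes, in that order (R = Rz(yaw) Ry(pitch) Rx(roll)).
In Python, from bench import bot gives the robot as it stands. The module is installed in compiled form; this text tells all that it offers.
- The arm moves only by the tool move_arm, never from a script. Its argument "series" is one flat list of numbers, 7 for each row, row after row: the turn, a rotation vector about the tool's x, y, z in rad, then the shift along the tool's x, y, z in mm, then the closure in counts, from 0 (fully open) to 255 (shut). In form: [wx, wy, wz, tx, ty, tz, claw, wx, wy, wz, tx, ty, tz, claw, ...]. A call has 1 to 10 rows; each row is the pose to reach, as a shift and turn from the pose commanded when the call began, along the tool's axes at that moment; what a row does not reach only later rows make up. A row lasts 1/8 s, in which the tool goes at most 62.5 mm and 10.7 degrees, less where a joint would pass 70% of its speed; a pose out of reach is approached as far as the arm can. A call with a gripper value outside its range is refused whole. The fingers move at their own pace and stop on an object; the grip force is fixed at half the most. Time passes only in rows, so rows that repeat a pose let the fingers close. It gives the time, the measured TCP pose, the force and the opening at its end, in the units of the state.
- bot.state(): the state, without advancing time (a new reading comes with each control period).
- bot.grab_frame(name): name is "scene" or "top"; returns the picture (384x512x3 uint8, red, green, blue); there is no depth.
- bot.get_calibration(name): a dict with "mtx" (3x3 intrinsics, pixels), "rvec" (rotation vector, rad) and "tvec" (3), from world to camera coordinates, as OpenCV has them. Camera axes: x right, y down, z forward; pixel columns grow to the right and rows downward; lengths in mm; the calibration is good to about 2 mm. A picture is of the moment at which its call begins. get_calibration takes no time and is no camera call.
- bot.close_job(): hands the job in, once; it reports no verdict.
The state is a dict: "clock": time; "qpos": joint angles; "qvel": joint speeds; "joint_torque": joint torques, N m; "tool_pos": TCP position; "eef_rot": TCP orientation; "contact_force": force on the tool from outside, world axes, zero at the start; "wrist_torque": the same for the moment, N m; "finger_gap": finger opening in mm.
Only numpy, scipy, OpenCV 4.12 (cv2) and the standard library are available. Lean on these libraries where they do the work, as an engineer would, in place of code of your own. Each camera call takes 0.05 s, during which the arm holds its last target. There are 200 camera calls.

## Working session

There is one attempt and no reset: what is moved stays moved. The work goes in short steps, Python scripts to look and compute and a tool call to move; the robot and the scene stay as the last step left them, time stands still between calls to the robot, and variables do not carry over. Pictures are saved under pics/ and viewed, about 8 in all and at most 12, crops included, and the job is handed in when it is done.

Besides the shell and the picture viewer there is one more tool, called after "Request:" by a JSON object that holds its "fn" and its "kwargs", one argument or row to a line. move_arm: Moves the arm, as the interface text tells. Its arguments: {"type":"object","properties":{"series":{"type":"array"}},"required":["series"]}

```bash
mkdir -p pics; python3 - <<'E'
from bench import bot
import cv2
for n in("scene","top"):
    im=bot.grab_frame(n); cv2.imwrite(f"pics/{n}0.png",cv2.resize(im[:,:,::-1],(800,600),interpolation=cv2.INTER_CUBIC)); cv2.imwrite(f"pics/{n}0raw.png",im[:,:,::-1])
    c=bot.get_calibration(n); print(c)
    import numpy as np
    R=cv2.Rodrigues(np.array(c['rvec'],float))[0]; print(-R.T@np.array(c['tvec']).ravel())
print(bot.state())
E
```

```text
{'mtx': array([[388.49213765,   0.        , 244.24612819],
       [  0.        , 388.49213765, 193.76120861],
       [  0.        ,   0.        ,   1.        ]]), 'rvec': array([ 2.40056764,  0.68888371, -0.24482322]), 'tvec': array([-458.22679672, -210.21560772, 1625.35302914])}
[1013.29934579 -737.23613527 1151.36535686]
{'mtx': array([[380.01734384,   0.        , 245.98136641],
       [  0.        , 380.01734384, 200.5670376 ],
       [  0.        ,   0.        ,   1.        ]]), 'rvec': array([ 2.12439598, -2.17683283,  0.12838487]), 'tvec': array([ -19.77284754,  575.4362331 , 1403.51430805])}
[ 390.22919219  -44.70746305 1465.29609877]
{'clock': 0.1, 'qpos': array([-7.57786190e+01,  2.81625299e+01,  8.93458048e+01,  1.67086354e-03,
        6.25492245e+01, -6.05021390e+00]), 'qvel': array([-0.01971819, -0.12447307,  0.01990669, -0.04469362,  0.06554369,
        0.02770506]), 'joint_torque': array([ 4.55789952e-03, -6.13621116e+01, -2.58606863e+01,  6.94639608e-02,
        4.70130437e-02, -6.20625224e-05]), 'tool_pos': array([ 216.54071607, -586.15228679,  291.70521471]), 'eef_rot': array([-1.79942918e+02, -7.54044565e-03,  2.02708202e+01]), 'contact_force': array([ 0.0875701 ,  0.60884836, -0.50918193]), 'wrist_torque': array([ 0.00854176, -0.00477364, -0.02563281]), 'finger_gap': 94.73037287187151}
```

View pics/scene0.png

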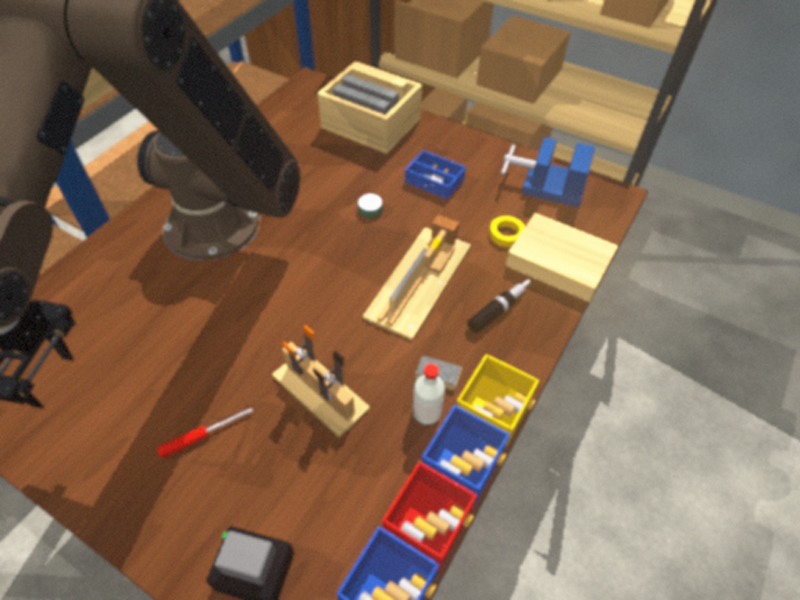

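View pics/top0.png

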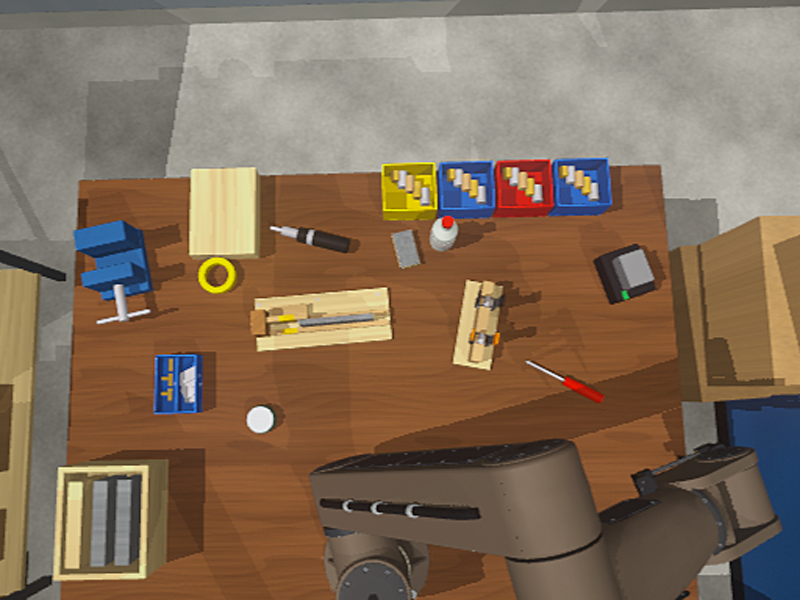

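```bash
python3 - <<'E'
import cv2,numpy as np
t=cv2.imread("pics/top0raw.png");s=cv2.imread("pics/scene0raw.png")
def up(im,x0,y0,w,h,k):
    o=cv2.resize(im[y0:y0+h,x0:x0+w],None,fx=k,fy=k,interpolation=cv2.INTER_CUBIC)
    for x in range((x0+9)//10*10,x0+w,10): cv2.putText(o,str(x),(int((x-x0+.5)*k)-8,8),0,.3,(255,0,255),1); cv2.line(o,(int((x-x0+.5)*k),10),(int((x-x0+.5)*k),14),(255,0,255),1)
    for y in range((y0+9)//10*10,y0+h,10): cv2.putText(o,str(y),(0,int((y-y0+.5)*k)+3),0,.3,(255,0,255),1); cv2.line(o,(20,int((y-y0+.5)*k)),(25,int((y-y0+.5)*k)),(255,0,255),1)
    return o
a=up(t,152,178,104,52,7); b=up(t,284,174,46,66,8)
c=np.zeros((600,800,3),np.uint8); c[:364,:728]=a; cv2.imwrite("pics/c1.png",c[:364])
d=up(s,228,135,76,82,7); e=up(s,170,205,70,76,6)
c=np.zeros((600,800,3),np.uint8); c[:528,:368]=b; c[:456,375:375+420]=e; cv2.imwrite("pics/c2.png",c)
cv2.imwrite("pics/c3.png",d)
E
```

```text
(no output)
```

View pics/c1.png

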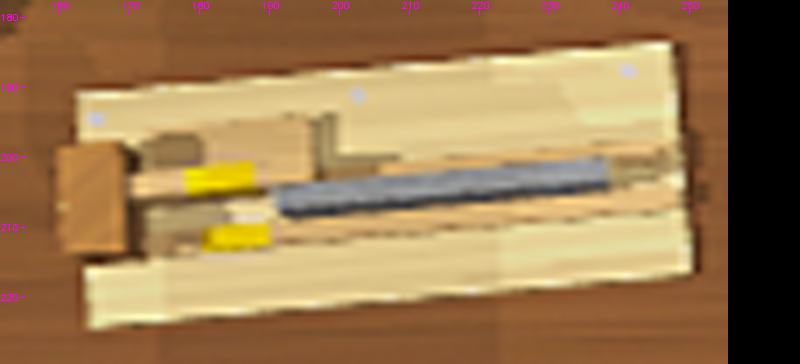

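View pics/c2.png

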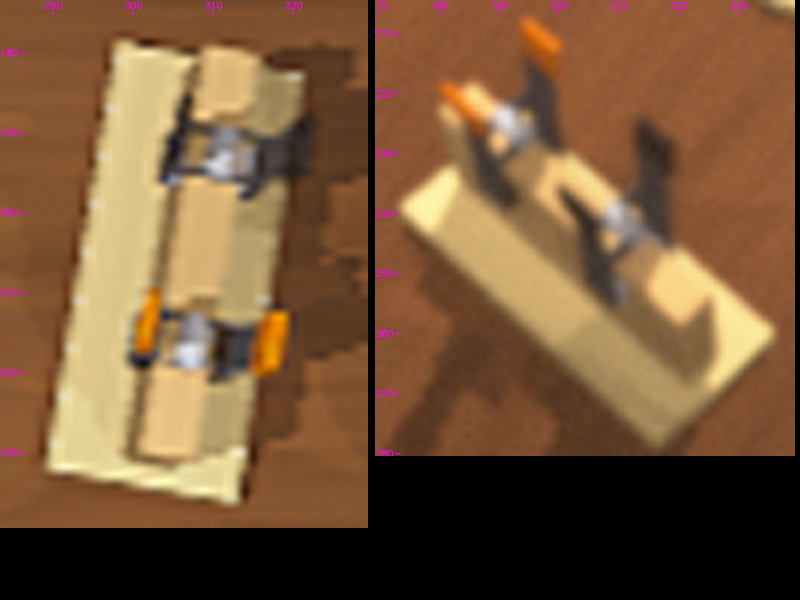

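View pics/c3.png

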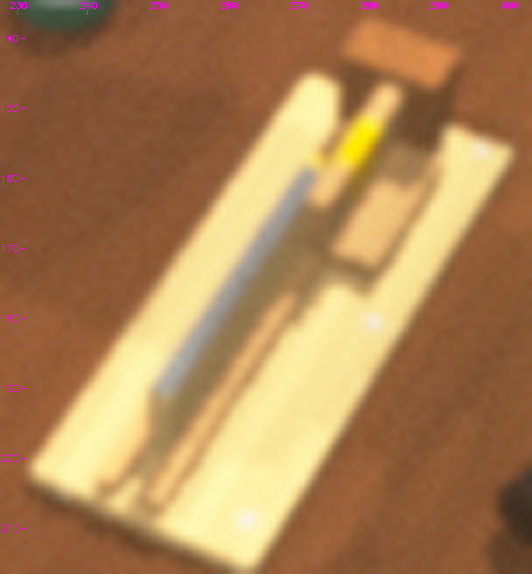

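```bash
cat > fit.py <<'E'
import numpy as np,cv2
from scipy.optimize import least_squares
from bench import bot
C={n:bot.get_calibration(n) for n in("top","scene")}
def proj(n,P): c=C[n]; return cv2.projectPoints(np.array(P,float).reshape(-1,3),c['rvec'],c['tvec'],c['mtx'],None)[0][:,0]
def fit(obs,x0,extra=0):
    # obs: (cam,(u,v),(lx,ly,lz) or callable(extra))
    def f(p):
        r=[]
        for n,uv,l in obs:
            l=l(p[3:]) if callable(l) else l
            c,s=np.cos(p[2]),np.sin(p[2])
            r.append(proj(n,[p[0]+c*l[0]-s*l[1],p[1]+s*l[0]+c*l[1],l[2]])[0]-uv)
        return np.ravel(r)
    q=least_squares(f,x0,loss='soft_l1',x_scale=[10,10,.01]+[10]*(len(x0)-3))
    return q.x,f(q.x).reshape(-1,2).round(1)
E
cat > m1.py <<'E'
from fit import *
T=lambda x,y:("top",(152+x/7-.5,178+y/7-.5)); S=lambda x,y:("scene",(228+x/7-.5,135+y/7-.5))
o=[T(77,92)+((75,175,12),),T(670,42)+((75,-155,12),),T(692,273)+((-55,-155,12),),T(88,328)+((-55,175,12),),
 S(33,470)+((-55,-155,12),),S(258,560)+((75,-155,12),),S(512,150)+((75,175,12),),S(318,72)+((-55,175,12),),
 T(277,198)+(lambda e:(0,e[0]+90,67),),T(608,172)+(lambda e:(0,e[0]-90,67),),S(162,393)+(lambda e:(0,e[0]-90,67),),S(311,167)+(lambda e:(0,e[0]+90,67),)]
p,r=fit(o,[700,80,0,-20]); print("jig",p,np.degrees(p[2]));print(r.tolist())
T=lambda x,y:("top",(284+x/8-.5,174+y/8-.5)); S=lambda x,y:("scene",(170+(x-375)/6-.5,205+y/6-.5))
o=[T(118,40)+((105,45,12),),T(303,75)+((105,-45,12),),T(240,503)+((-105,-45,12),),T(47,470)+((-105,45,12),),
T(205,45)+((95,12,85),),T(262,55)+((95,-12,85),),T(198,462)+((-95,-12,85),),T(138,455)+((-95,12,85),),
S(402,207)+((-105,-45,12),),S(657,437)+((105,-45,12),),S(773,330)+((105,45,12),),
T(192,342)+(lambda e:(e[0],0,107),),T(148,322)+(lambda e:(e[0],26,153),),T(271,342)+(lambda e:(e[0],-26,153),),
S(508,120)+(lambda e:(e[0],0,107),),
S(541,48)+(lambda e:(e[0],26,153),),S(462,108)+(lambda e:(e[0],-26,153),)]
p,r=fit(o,[680,-200,0,-40]); print("rack",p,np.degrees(p[2]));print(r.tolist())
E
python3 m1.py
```

```text
jig [ 5.61480471e+02  1.11830919e+02  6.31472004e-02 -2.83733822e+01] 3.6180680732791135
[[-0.5, -0.1], [-0.5, -0.4], [-0.7, -0.1], [-0.1, -0.4], [-0.5, -0.0], [-0.9, 1.0], [-0.1, -0.1], [-1.5, 0.2], [-0.9, -0.3], [0.2, -0.8], [-0.9, 0.3], [0.1, -0.1]]
rack [ 5.46503523e+02 -2.61204005e+02 -1.98847875e-01 -4.43339158e+01] -11.39314398368648
[[-0.1, 0.2], [-0.3, -0.2], [-0.7, -0.1], [0.1, -0.1], [-0.1, 0.1], [-0.8, -0.1], [-0.7, 0.0], [0.2, -0.3], [-0.6, 0.0], [-0.4, 0.7], [0.0, 0.2], [-0.2, 0.2], [-0.1, 0.2], [-0.6, 0.3], [0.3, 1.5], [-0.6, 0.4], [-0.0, 0.4]]
```

```bash
cat > go.py <<'E'
import sys,numpy as np
from scipy.spatial.transform import Rotation as R
from bench import bot
def rel(cur,rpy,tgt,yaw):
    A=R.from_euler('xyz',rpy,degrees=True); B=R.from_euler('xyz',[180,0,yaw],degrees=True)
    return (A.inv()*B).as_rotvec().round(4),(A.inv().apply(np.array(tgt)-cur)).round(1)
if __name__=="__main__":
    s=bot.state(); a=list(map(float,sys.argv[1:]))
    print(s['clock'],s['tool_pos'].round(1),s['eef_rot'].round(2),s['contact_force'].round(1),s['finger_gap'])
    if a: print(rel(s['tool_pos'],s['eef_rot'],a[:3],a[3]))
E
python3 go.py 566.4 33.6 292 93.6
```

```text
0.1 [ 216.5 -586.2  291.7] [-1.7994e+02 -1.0000e-02  2.0270e+01] [ 0.1  0.6 -0.5] 94.73037287187151
(array([-8.0000e-04, -8.0000e-04, -1.2798e+00]), array([ 5.429e+02, -4.602e+02,  2.000e-01]))
```

Request:
{"fn": "move_arm", "kwargs": {
  "series": [0,0,-0.128,54.3,-46,0,0,0,0,-0.256,108.6,-92,0,0,0,0,-0.384,163,-138,0,0,0,0,-0.512,217,-184,0,0,0,0,-0.64,271.5,-230,0,0,0,0,-0.768,326,-276,0,0,0,0,-0.896,380,-322,0,0,0,0,-1.024,434,-368,0,0,0,0,-1.152,489,-414,0,0,0,0,-1.28,543,-460,0,0]
}}

```text
clock: 1.35
tool_pos: [524.7, -40.1, 292.1]
eef_rot: [-180.0, 0.0, 93.9]
contact_force: [1.1, -0.5, -0.4]
finger_gap: 95.0
```

Request:
{"fn": "move_arm", "kwargs": {
  "series": [0,0,0,0,0,0,0,0,0,0,0,0,0,0]
}}

```text
clock: 1.6
tool_pos: [523.6, -42.2, 291.9]
eef_rot: [-179.9, 0.0, 93.6]
contact_force: [-0.1, -1.3, -0.1]
finger_gap: 95.2
```

```bash
python3 go.py 566.4 33.6 180 93.6
```

```text
1.6 [523.6 -42.2 291.9] [-179.95    0.     93.61] [-0.1 -1.3 -0.1] 95.22143601665297
(array([-0.0009,  0.0001,  0.0001]), array([ 72.9,  47.6, 111.8]))
```

Request:
{"fn": "move_arm", "kwargs": {
  "series": [0,0,0,36.5,24,40,0,0,0,0,73,47.6,80,0,0,0,0,73,47.6,112,0,0,0,0,73,47.6,145,0,0,0,0,73,47.6,178,0,0,0,0,73,47.6,178,0,0,0,0,73,47.6,178,0]
}}

```text
clock: 2.48
tool_pos: [567.2, 32.7, 115.3]
eef_rot: [179.9, 0.0, 93.5]
contact_force: [0.5, -0.4, -0.1]
finger_gap: 94.8
```

```bash
python3 go.py 566.4 33.6 114 93.6; python3 - <<'E'
from bench import bot
import cv2
t=bot.grab_frame("top")[160:250,150:330,::-1];s=bot.grab_frame("scene")[125:225,215:315,::-1]
cv2.imwrite("pics/t2.png",cv2.resize(t,None,fx=4,fy=4,interpolation=2)); cv2.imwrite("pics/s2.png",cv2.resize(s,None,fx=6,fy=6,interpolation=2))
E
```

```text
2.475 [567.2  32.7 115.3] [1.7995e+02 1.0000e-02 9.3510e+01] [ 0.5 -0.4 -0.1] 94.76090198329416
(array([ 0.0009,  0.0002, -0.0015]), array([ 0.9, -0.7,  1.3]))
```

View pics/s2.png

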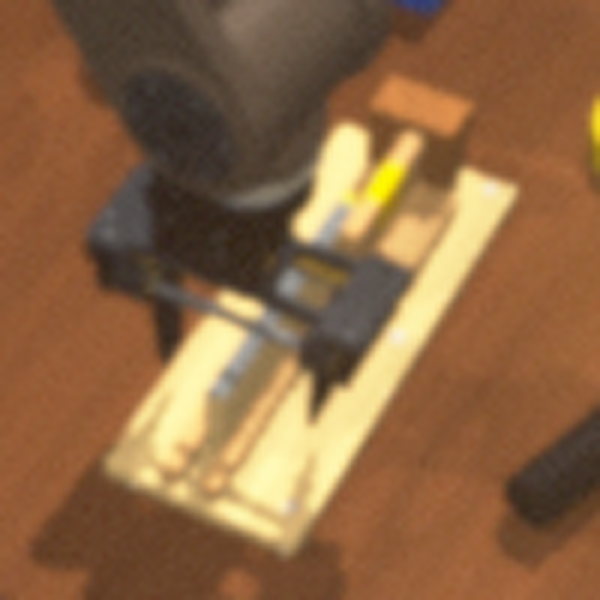

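The gripper straddles the panel (grey strip between the fingers, about (260,340) in the crop), yellow mark at (385,180). Next I close it.

Request:
{"fn": "move_arm", "kwargs": {
  "series": [0,0,0,0,0,0,255,0,0,0,0,0,0,255,0,0,0,0,0,0,255,0,0,0,0,0,0,255,0,0,0,0,0,0,255,0,0,0,0,0,0,255]
}}

```text
clock: 3.32
tool_pos: [566.8, 33.7, 114.2]
eef_rot: [-180.0, 0.0, 93.6]
contact_force: [0.0, 1.1, 0.1]
finger_gap: 40.3
```

Request:
{"fn": "move_arm", "kwargs": {
  "series": [0,0,0,0,0,0,255,0,0,0,0,0,0,255,0,0,0,0,0,0,255,0,0,0,0,0,0,255,0,0,0,0,0,0,255]
}}

```text
clock: 3.95
tool_pos: [566.8, 33.7, 114.2]
eef_rot: [-180.0, 0.0, 93.6]
contact_force: [0.2, -0.4, 0.1]
finger_gap: 11.8
```

Request:
{"fn": "move_arm", "kwargs": {
  "series": [0,0,0,8,0,0,255,0,0,0,18,0,0,255,0,0,0,28,0,0,255,0,0,0,38,0,0,255,0,0,0,48,0,0,255,0,0,0,58,0,0,255,0,0,0,65,0,0,255,0,0,0,69,0,0,255,0,0,0,70,0,0,255,0,0,0,70,0,0,255]
}}

```text
clock: 5.2
tool_pos: [562.5, 103.5, 114.2]
eef_rot: [-180.0, -0.0, 93.6]
contact_force: [-0.9, 0.3, -0.3]
finger_gap: 11.9
```

Request:
{"fn": "move_arm", "kwargs": {
  "series": [0,0,0,1.5,0,0,255,0,0,0,3,0,0,255,0,0,0,4.5,0,0,255,0,0,0,5.5,0,0,255,0,0,0,6.5,0,0,255,0,0,0,6.5,0,0,255]
}}

```text
clock: 5.95
tool_pos: [562.1, 110.0, 114.2]
eef_rot: [180.0, 0.0, 93.6]
contact_force: [0.8, -2.6, -0.9]
finger_gap: 12.3
```

Request:
{"fn": "move_arm", "kwargs": {
  "series": [0,0,0,1,0,0,255,0,0,0,2,0,0,255,0,0,0,3,0,0,255,0,0,0,3,0,0,255]
}}

```text
clock: 6.45
tool_pos: [562.2, 110.5, 114.4]
eef_rot: [-180.0, 0.2, 93.6]
contact_force: [1.1, -26.0, 2.3]
finger_gap: 11.5
```

Request:
{"fn": "move_arm", "kwargs": {
  "series": [0,0,0,-1,0,0,255,0,0,0,-2,0,0,255,0,0,0,-2,0,0,255,0,0,0,-2,0,0,0,0,0,0,-2,0,0,0,0,0,0,-2,0,0,0,0,0,0,-2,0,0,0,0,0,0,-2,0,0,0,0,0,0,-2,0,0,0]
}}

```text
clock: 7.58
tool_pos: [562.0, 111.1, 114.2]
eef_rot: [180.0, 0.0, 93.6]
contact_force: [-0.5, 0.7, -0.6]
finger_gap: 66.8
```

```bash
python3 go.py 503 -252.4 260 168.6
```

```text
7.575 [562.  111.1 114.2] [180.     0.    93.61] [-0.5  0.7 -0.6] 66.77165584129465
(array([-0.0000e+00,  1.0000e-04, -1.3088e+00]), array([-359.1,  -81.8, -145.8]))
```

Request:
{"fn": "move_arm", "kwargs": {
  "series": [0,0,0,0,0,-50,0,0,0,0,0,0,-105,0,0,0,-0.15,-30,-7,-156,0,0,0,-0.3,-75,-17,-156,0,0,0,-0.45,-120,-27,-156,0,0,0,-0.6,-165,-37.5,-156,0,0,0,-0.75,-210,-48,-156,0,0,0,-0.9,-255,-58,-156,0,0,0,-1.05,-300,-68,-156,0,0,0,-1.18,-330,-75,-156,0]
}}

```text
clock: 8.82
tool_pos: [507.4, -224.8, 270.2]
eef_rot: [-180.0, 0.0, 161.4]
contact_force: [0.7, 1.1, 0.1]
finger_gap: 95.4
```

```bash
python3 go.py 503 -252.4 270 168.6;  python3 - <<'E'
from bench import bot
import cv2
t=bot.grab_frame("top")[165:245,145:345,::-1]
cv2.imwrite("pics/t3.png",cv2.resize(t,None,fx=4,fy=4,interpolation=2))
E
```

```text
8.825 [ 507.4 -224.8  270.2] [-1.7999e+02  1.0000e-02  1.6141e+02] [0.7 1.1 0.1] 95.37765427242901
(array([-2.000e-04,  1.000e-04, -1.254e-01]), array([ -4.6, -27.5,   0.2]))
```

Request:
{"fn": "move_arm", "kwargs": {
  "series": [0,0,-0.08,-2.5,-15,0,0,0,0,-0.125,-4.6,-27.5,0,0,0,0,-0.125,-4.6,-27.5,15,0,0,0,-0.125,-4.6,-27.5,15,0,0,0,-0.125,-4.6,-27.5,15,0]
}}

```text
clock: 9.5
tool_pos: [503.5, -250.0, 255.0]
eef_rot: [180.0, -0.0, 168.4]
contact_force: [0.5, -0.3, -0.3]
finger_gap: 94.9
```

```bash
python3 go.py 503 -252.4 212 168.6;  python3 - <<'E'
from bench import bot
import cv2,numpy as np
t=bot.grab_frame("top")[170:245,150:335,::-1]; s=bot.grab_frame("scene")[140:280,165:305,::-1]
cv2.imwrite("pics/t3.png",cv2.resize(t,None,fx=4,fy=4,interpolation=2))
a=cv2.resize(t,(800,324),interpolation=2); 
b=cv2.resize(np.hstack([s[60:,:80],s[:80,60:]]),(560,276),interpolation=2)
c=np.zeros((600,800,3),np.uint8); c[:324]=a; c[324:,:560]=b; cv2.imwrite("pics/m3.png",c)
E
```

```text
9.5 [ 503.5 -250.   255. ] [ 1.7999e+02 -3.0000e-02  1.6837e+02] [ 0.5 -0.3 -0.3] 94.92639119997847
(array([ 0.0002, -0.0005, -0.004 ]), array([-0. , -2.5, 43. ]))
```

View pics/m3.png

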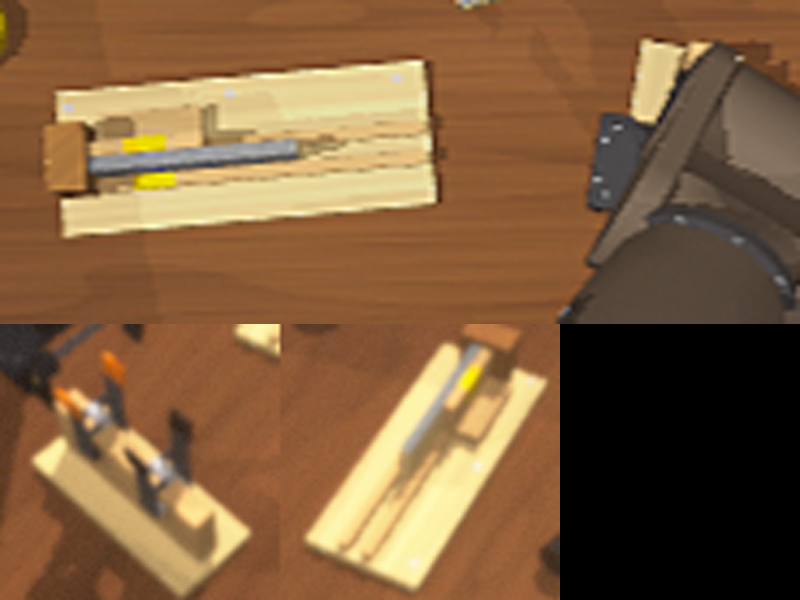

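The panel's end is at the stop block (end at (92,160) in the top part, block edge beside it). The gripper is above the orange clip, so I descend.

Request:
{"fn": "move_arm", "kwargs": {
  "series": [0,0,-0.004,0,-1.5,15,0,0,0,-0.004,0,-1.5,30,0,0,0,-0.004,0,-1.5,42,0,0,0,-0.004,0,-1.5,42,0,0,0,-0.004,0,-1.5,42,0]
}}

```text
clock: 10.22
tool_pos: [503.2, -252.0, 213.3]
eef_rot: [-180.0, 0.0, 168.6]
contact_force: [0.2, -0.2, -0.7]
finger_gap: 95.0
```

```bash
python3 go.py 503 -252.4 212 168.6;  python3 - <<'E'
from bench import bot
import cv2,numpy as np
s=bot.grab_frame("scene")[195:285,160:250,::-1]
cv2.imwrite("pics/s4.png",cv2.resize(s,None,fx=6,fy=6,interpolation=2))
E
```

```text
10.225 [ 503.2 -252.   213.3] [-1.7999e+02  1.0000e-02  1.6861e+02] [ 0.2 -0.2 -0.7] 95.01889072393034
(array([-0.0001,  0.0002,  0.0002]), array([ 0.1, -0.4,  1.3]))
```

View pics/s4.png

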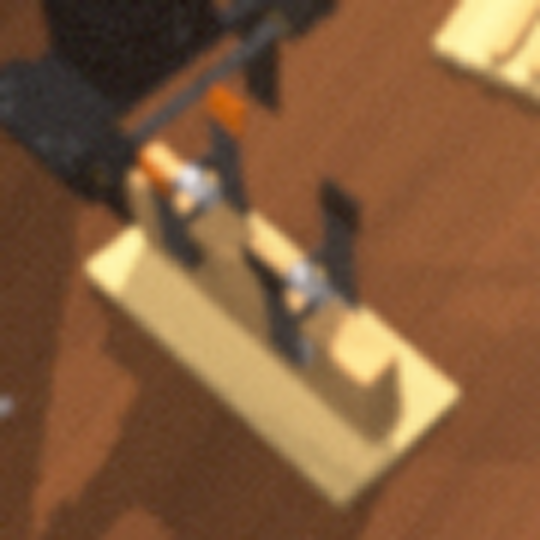

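```bash
python3 - <<'E'
from fit import *
c=lambda P:((proj("scene",P)-[160,195]+.5)*6).round(0).tolist()
yaw=np.radians(-11.39);x=np.array([np.cos(yaw),np.sin(yaw),0]);y=np.array([-x[1],x[0],0]);g=np.array([503.2,-252,0])
for sy in(1,-1):
  print("tip",c([g+x*dx+y*sy*53+[0,0,135] for dx in(-10,0,10)]),"pad",c([g+x*dx+y*sy*27+[0,0,z] for dx,z in((-13,140),(13,140),(13,166),(-13,166))]))
print("coil",c(g+[0,0,107]))
E
```

```text
tip [[251.0, 88.0], [264.0, 99.0], [277.0, 109.0]] pad [[210.0, 109.0], [244.0, 137.0], [239.0, 108.0], [205.0, 80.0]]
tip [[100.0, 210.0], [112.0, 221.0], [125.0, 233.0]] pad [[133.0, 171.0], [166.0, 200.0], [160.0, 172.0], [126.0, 143.0]]
coil [[196.0, 188.0]]
```

Request:
{"fn": "move_arm", "kwargs": {
  "series": [0,0,0,0,0,1,255,0,0,0,0,0,1,255,0,0,0,0,0,1,255,0,0,0,0,0,1,255,0,0,0,0,0,1,255,0,0,0,0,0,1,255,0,0,0,0,0,1,255,0,0,0,0,0,1,255,0,0,0,0,0,1,255,0,0,0,0,0,1,255]
}}

```text
clock: 11.52
tool_pos: [503.1, -252.0, 212.2]
eef_rot: [-180.0, -0.0, 168.6]
contact_force: [0.4, -0.3, -0.4]
finger_gap: 39.2
```

Request:
{"fn": "move_arm", "kwargs": {
  "series": [0,0,0,0,0,-6,255,0,0,0,0,0,-16,255,0,0,0,0,0,-30,255,0,0,0,0,0,-50,255,0,0,0,0,0,-70,255,0,0,0,0,0,-85,255,0,0,0,0,0,-90,255,0,0,0,0,0,-90,255,0,0,0,0,0,-90,255]
}}

```text
clock: 12.65
tool_pos: [502.9, -251.9, 301.6]
eef_rot: [180.0, -0.1, 168.6]
contact_force: [-1.4, 0.0, -0.7]
finger_gap: 39.3
```

```bash
python3 go.py 562.8 202.1 302 93.6;  python3 - <<'E'
from bench import bot
import cv2,numpy as np
s=bot.grab_frame("scene")[165:285,150:270,::-1]
cv2.imwrite("pics/s5.png",cv2.resize(s,None,fx=5,fy=5,interpolation=2))
E
```

```text
12.65 [ 502.9 -251.9  301.6] [ 1.7998e+02 -6.0000e-02  1.6861e+02] [-1.4  0.  -0.7] 39.27117463130436
(array([-4.0000e-04, -1.1000e-03,  1.3091e+00]), array([ 3.100e+01,  4.569e+02, -2.000e-01]))
```

View pics/s5.png

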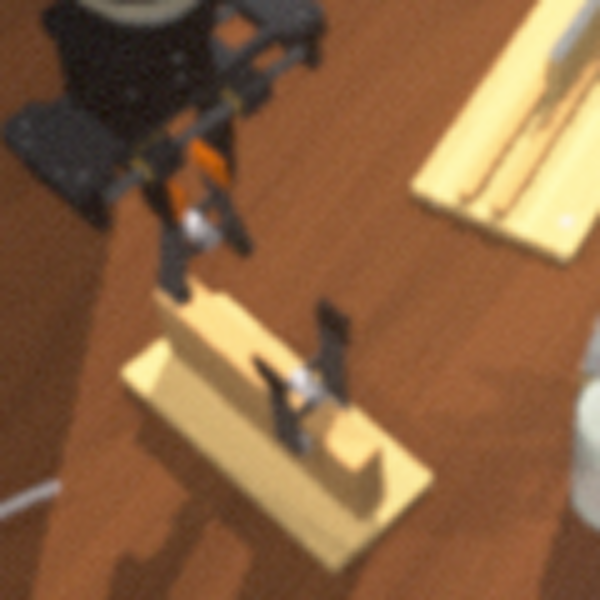

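The clip is off the fin and upright in the grip, with coil at (200,230). The black clip is undisturbed. Next I check the mark's position by colour.

```bash
python3 - <<'E'
from fit import *
import cv2
J=np.array([561.48,111.83]);a=.0631472;Rz=np.array([[np.cos(a),-np.sin(a)],[np.sin(a),np.cos(a)]])
w=lambda x,y,z:[*(J+Rz@[x,y]),z]
for n,(x0,y0,x1,y1) in {"top":(155,178,258,232),"scene":(225,135,310,220)}.items():
    im=bot.grab_frame(n); h=cv2.cvtColor(im,cv2.COLOR_RGB2HSV)
    m=cv2.inRange(h,(22,200,120),(34,255,255)); k=np.zeros_like(m);k[y0:y1,x0:x1]=m[y0:y1,x0:x1]
    q=cv2.connectedComponentsWithStats(k); print(n,[(q[2][i].tolist(),q[3][i].round(1).tolist()) for i in range(1,q[0]) if q[2][i][4]>5])
    print(" pred fence top mark",proj(n,[w(13,90,67),w(13,72,67),w(13,108,67)]).round(1).tolist(), "block face top corners",proj(n,[w(0,140,75)]).round(1).tolist(),"panel near end",proj(n,[w(0,-40,67)]).round(1).tolist())
E
```

```text
top [([178, 201, 10, 4, 30], [183.1, 202.8]), ([181, 210, 9, 4, 31], [184.8, 211.4])]
 pred fence top mark [[182.3, 202.7], [187.2, 202.3], [177.5, 203.1]] block face top corners [[168.7, 207.1]] panel near end [[217.5, 203.1]]
scene [([277, 153, 5, 7, 22], [279.2, 155.7])]
 pred fence top mark [[278.3, 154.6], [276.3, 157.6], [280.3, 151.6]] block face top corners [[281.0, 143.8]] panel near end [[259.8, 176.2]]
```

Request:
{"fn": "move_arm", "kwargs": {
  "series": [0,0,0.08,2,25,0,255,0,0,0.19,5,65,0,255,0,0,0.31,7.5,110,0,255,0,0,0.44,10.5,155,0,255,0,0,0.57,13.5,200,0,255,0,0,0.7,16.5,245,0,255,0,0,0.83,19.5,290,0,255,0,0,0.96,22.5,335,0,255,0,0,1.09,25.5,380,0,255,0,0,1.2,28.5,420,0,255]
}}

```text
clock: 14.05
tool_pos: [558.1, 167.1, 301.9]
eef_rot: [-180.0, 0.0, 99.7]
contact_force: [1.0, -0.6, -0.5]
finger_gap: 39.2
```

```bash
python3 go.py 562.9 200 302 93.6
```

```text
14.05 [558.1 167.1 301.9] [-179.98    0.     99.65] [ 1.  -0.6 -0.5] 39.223070075798475
(array([-4.000e-04,  1.000e-04,  1.057e-01]), array([31.7, 10.2, -0.1]))
```

Request:
{"fn": "move_arm", "kwargs": {
  "series": [0,0,0.06,15,5,0,255,0,0,0.106,29,10,0,255,0,0,0.106,29,10,20,255,0,0,0.106,29,10,40,255,0,0,0.106,29,10,57,255,0,0,0.106,29,10,57,255,0,0,0.106,29,10,57,255]
}}

```text
clock: 14.92
tool_pos: [563.3, 195.7, 245.7]
eef_rot: [180.0, -0.0, 93.8]
contact_force: [0.2, 0.0, -1.1]
finger_gap: 39.3
```

```bash
python3 go.py 562.9 200 194 93.6;  python3 - <<'E'
from bench import bot
import cv2,numpy as np
s=bot.grab_frame("scene")[115:215,225:325,::-1]
cv2.imwrite("pics/s6.png",cv2.resize(s,None,fx=6,fy=6,interpolation=2))
E
```

```text
14.925 [563.3 195.7 245.7] [179.96  -0.    93.78] [ 0.2  0.  -1.1] 39.333385138676995
(array([ 0.0007, -0.    ,  0.0031]), array([ 4.3, -0.1, 51.7]))
```

View pics/s6.png

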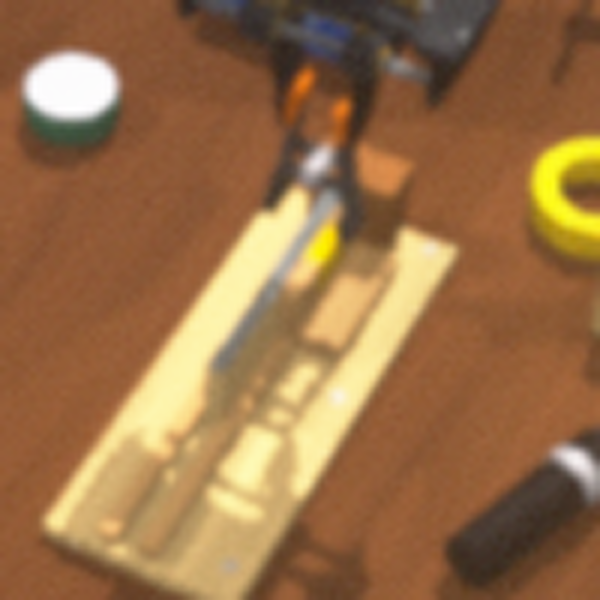

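The clip hangs open above the fence, with jaws at (275,205) and (350,225) straddling panel and fence and the mark at (320,245). I lower it, watching the force.

Request:
{"fn": "move_arm", "kwargs": {
  "series": [0,0,0.003,4.2,0,5,255,0,0,0.003,4.2,0,13,255,0,0,0.003,4.2,0,21,255,0,0,0.003,4.2,0,29,255,0,0,0.003,4.2,0,29,255]
}}

```text
clock: 15.6
tool_pos: [562.5, 199.7, 215.3]
eef_rot: [-179.9, 0.0, 93.6]
contact_force: [0.6, -0.1, -1.0]
finger_gap: 38.6
```

Request:
{"fn": "move_arm", "kwargs": {
  "series": [0,0,0,0,0,7,255,0,0,0,0,0,14,255,0,0,0,0,0,20,255,0,0,0,0,0,22.5,255,0,0,0,0,0,22.5,255,0,0,0,0,0,22.5,255]
}}

```text
clock: 16.35
tool_pos: [562.8, 199.9, 193.9]
eef_rot: [180.0, 0.0, 93.6]
contact_force: [-0.1, 0.5, -1.4]
finger_gap: 39.2
```

```bash
python3 go.py 562.9 200 194 93.6;  python3 - <<'E'
from bench import bot
import cv2,numpy as np
s=bot.grab_frame("scene")[125:185,245:325,::-1]
cv2.imwrite("pics/s7.png",cv2.resize(s,None,fx=9,fy=9,interpolation=2))
E
```

```text
16.35 [562.8 199.9 193.9] [179.98   0.    93.61] [-0.1  0.5 -1.4] 39.1945650346206
(array([0.0004, 0.    , 0.0001]), array([ 0.1,  0.1, -0.1]))
```

View pics/s7.png

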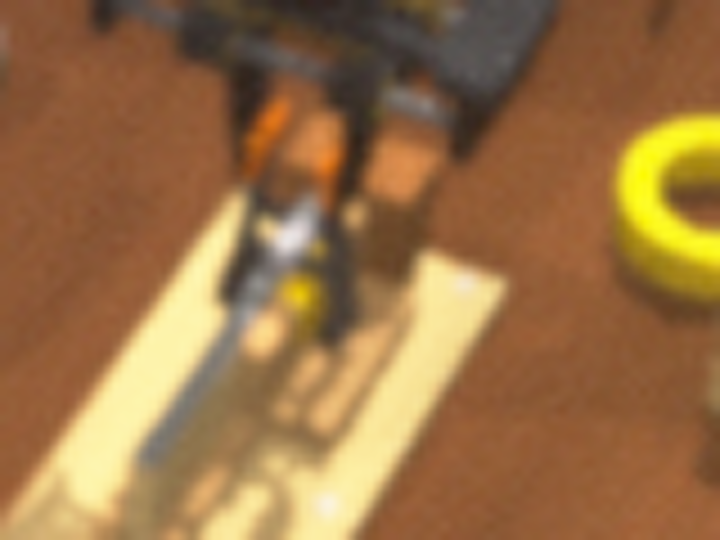

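The jaws straddle panel and fence over the mark (yellow at (300,295) below the coil, a trace above), with no contact force. I release.

Request:
{"fn": "move_arm", "kwargs": {
  "series": [0,0,0,0,0,0,130,0,0,0,0,0,0,110,0,0,0,0,0,0,90,0,0,0,0,0,0,60,0,0,0,0,0,0,0,0,0,0,0,0,0,0,0,0,0,0,0,0,0,0,0,0,0,0,0,0,0,0,0,0,0,0,0]
}}

```text
clock: 17.52
tool_pos: [562.7, 199.8, 193.7]
eef_rot: [-180.0, 0.0, 93.6]
contact_force: [0.2, 0.2, 0.1]
finger_gap: 95.7
```

Now I rise clear and move aside (tool −x, towards −y) for the last look.

Request:
{"fn": "move_arm", "kwargs": {
  "series": [0,0,0,0,0,-15,0,0,0,0,0,0,-50,0,0,0,0,0,0,-100,0,0,0,0,-50,0,-110,0,0,0,0,-105,0,-110,0,0,0,0,-160,0,-110,0,0,0,0,-215,0,-110,0,0,0,0,-270,0,-110,0,0,0,0,-325,0,-110,0,0,0,0,-325,0,-110,0]
}}

```text
clock: 18.77
tool_pos: [583.1, -127.8, 304.6]
eef_rot: [179.9, 0.0, 93.4]
contact_force: [-0.2, 0.8, 0.0]
finger_gap: 95.0
```

```bash
python3 go.py;  python3 - <<'E'
from fit import *
import cv2
J=np.array([561.48,111.83]);a=.0631472;Rz=np.array([[np.cos(a),-np.sin(a)],[np.sin(a),np.cos(a)]])
w=lambda x,y,z:[*(J+Rz@[x,y]),z]
t=bot.grab_frame("top")[:,:,::-1]; s=bot.grab_frame("scene")[:,:,::-1]
for n,im in(("top",t),("scene",s)):
    k=np.zeros((384,512),np.uint8); x0,y0,x1,y1={"top":(155,178,258,232),"scene":(225,115,320,220)}[n]
    h=cv2.cvtColor(np.ascontiguousarray(im),cv2.COLOR_BGR2HSV)
    for nm,lo,hi in(("yel",(22,200,120),(34,255,255)),("org",(8,225,150),(19,255,255))):
        k[:]=0;k[y0:y1,x0:x1]=cv2.inRange(h,lo,hi)[y0:y1,x0:x1]
        q=cv2.connectedComponentsWithStats(k); print(n,nm,[(q[2][i].tolist(),q[3][i].round(1).tolist()) for i in range(1,q[0]) if q[2][i][4]>4])
    print(" pred pads",proj(n,[w(7+e,88,135) for e in(-27,27)]).round(1).tolist(),"coil",proj(n,[w(7,88,89)]).round(1).tolist())
c=np.zeros((600,800,3),np.uint8)
c[:600,:400]=cv2.resize(s[120:210,255:315],(400,600),interpolation=2); c[:300,400:]=cv2.resize(t[185:230,155:215],(400,300),interpolation=2)
c[300:,400:]=cv2.resize(s[200:275,160:260],(400,300),interpolation=2); cv2.imwrite("pics/f.png",c)
E
```

```text
18.775 [ 583.1 -127.8  304.6] [1.7995e+02 5.0000e-02 9.3380e+01] [-0.2  0.8  0. ] 95.03356907820468
top yel [([186, 201, 2, 4, 6], [186.7, 202.2]), ([181, 210, 9, 4, 22], [185.1, 211.8])]
top org [([177, 194, 7, 3, 11], [179.9, 195.2]), ([180, 209, 5, 2, 6], [182.2, 209.3])]
 pred pads [[180.1, 209.6], [179.1, 194.5]] coil [[181.9, 203.6]]
scene yel [([314, 139, 6, 18, 81], [316.8, 147.0]), ([277, 156, 3, 3, 8], [278.1, 156.9])]
scene org []
 pred pads [[271.2, 139.2], [284.4, 144.1]] coil [[277.0, 150.4]]
```

View pics/f.png

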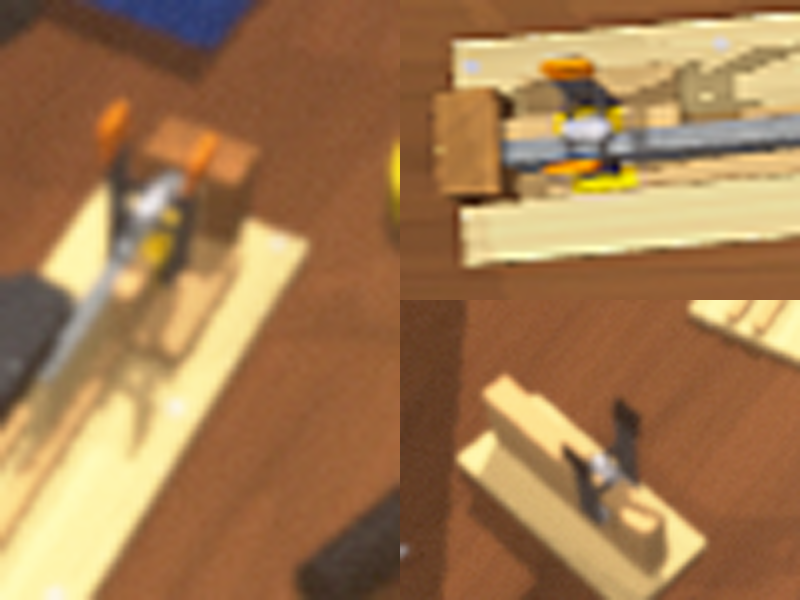

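The clip stands upright. In the top view, yellow shows about equally on both sides of the coil at (587,130). The panel end meets the block at (500,150), the black clip is still on the fin, and the robot is clear.

```bash
python3 -c "
from bench import bot
print(bot.close_job())"
```

```text
the job is handed in; nothing more can be done
None
```

The job is done and handed in at about 19 s on the clock. The panel is home against the stop, and the orange clip holds it to the fence over the yellow mark.

- **Panel:** I pinched it from above at the -y end and slid it about 77 mm. It stopped moving while the wrist force rose to about 26 N, which I took as contact with the stop. I then eased off and let go.
- **Clip:** I squeezed it to its hard stop (39 mm gap), lifted it off the rack, turned it 75°, lowered it astride panel and fence without contact force, and released it.
- **Last checks:** The final pictures show the panel end at the stop block and the clip closed and upright, still standing after the gripper backed off. Yellow shows about equally on both sides of the coil. The black clip is still on the rack, and the arm touches nothing.
- **What disagreed:** My first fit of the jig was 2 to 3 mm off the yellow mark along the channel, so I shifted the clip about 2 mm towards it before placing. The clip's final centring was judged only by eye and by projecting the aimed-for clip position into the pictures, to within a few mm. The orange colour check found nothing in the scene camera, although the pads are plainly visible in the picture.

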